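# Free the cam and seat the brass blank

### The job

On the bench jig, push the cam's upright red pin round until the cam's low point (white dot) squarely faces the roller of the follower slide; only then push the slide's upright blue plate forward until the slide is fully home, so that its jaw seats the brass blank against the blue fence. The blank must stay lying on the jig, never lifted, and the other things on and around the jig are left where they stand.

Things in the scene. Friction and masses are not known exactly. Their poses are not given: they have to be found in the camera images.
- jig: Fixed jig: dark steel base plate 260 (x) x 210 (y) x 12 mm on the table. Origin: centre of its underside. x points the way the slide is pushed (forward, away from the robot), z up. In its frame the slide runs along y = +35 mm; the cam pivots at x = -30, y = -43 mm. Apart from pin, push plate and tin, everything on it is below 37 mm above the table.
- fence (a point): Middle of the rear face (turned to the robot) of the blue fence at the jig's front, 22 mm above the table; jig x = 115, y = 35 mm. The fence is 84 mm wide (jig y), its top 32 mm above the table. Behind it two guide strips, 10 mm wide, tops 22 mm above the table (screw heads to 25), run along jig x from 15 to 115 mm at jig y = -2 and +72 mm.
- pivot (a point): Centre of the cam's pivot, 26 mm above the table; axis vertical.
- cam_pin (a point): On the axis of the upright red pin that turns the cam, 60 mm above the table: 12 mm diameter, 32 to 75 mm above the table, 50 mm from the pivot, on an arm (14 mm wide) over the cam's HIGH side, opposite the low point. The low point faces the roller when the pin lies straight forward (jig +x) of the pivot. About 4 N at the pin turns it, either way; it stays where left.
- cam (a joint): Angle (rad) of the brass eccentric cam, a 56 mm disc pivoted 12 mm off its centre (16 mm from pivot to rim at the low point, 40 at the high point). Positive: anticlockwise from above. 0: high point at the roller, slide blocked; +3.14 or -3.14: low point (white dot) at the roller, slide free. Starts between -1.2 and 1.2.
- slide (a joint): Travel (m) of the follower slide along jig +x: 0 fully back, 0.034 fully forward (end stop). Starts between 0 and 0.008; stays where left; takes about 3 to 6 N to push. With the high side towards it the roller strikes the cam after 12 to 22 mm; with the low point there it goes fully home with 2 mm to spare.
- push_plate (a point): Middle of the rear face (turned to the robot, normal along jig -x) of the slide's upright blue push plate, 60 mm above the table. The plate is 40 mm wide (jig y), 8 mm thick, from 28 to 80 mm above the table, at the slide's rear end, and moves with it.
- roller (a point): Top centre of the steel follower roller (16 mm diameter, 28 mm above the table) on the slide's side wing, straight behind the cam's pivot; it moves with the slide.
- blank_mid (a point): Centre of the loose brass blank, 70 (jig x) x 60 (jig y) x 4 mm, lying on the jig's base plate (centre 14 mm above the table) between the guide strips, ahead of the slide's jaw. Seated, its front edge is at the fence and its centre at jig x = 80 mm (up to 1.5 mm of play remains with the slide home).
- tin: Bystander: small blue tin, 36 mm diameter, 45 mm tall, standing on the jig's front right corner; origin at its foot.
- jar: Bystander: amber glass jar, 66 mm diameter, 85 mm tall, on the table left of the jig; origin at its foot.
- dish: Bystander: round wooden dish, 120 mm diameter, 18 mm tall, on the table right of the jig; origin at its foot.
- marker: Bystander: white and red marker pen standing upright, 23 mm diameter, 85 mm tall, on the table left of the jig; origin at its foot.
- pumice: Bystander: grey pumice block 75 x 50 x 28 mm, on the table left of the jig; origin centre of its underside.
- graver: Bystander: graver (like a screwdriver, wooden handle), 150 mm long, lying on the table right of the jig; origin under its middle.
Not all that is in view belongs to the job. There is more than one size of the part that bears blank_mid; the job needs the smallest.

How it is judged:
By the outcome, as a careful person would: the job done as asked, in the order asked, and still so for the second after the job is handed in, with the robot touching nothing.
It also fails if it takes over 54 s, if anything falls off the work surface, if the arm or the gripper's body presses on something with over 40 N, if the wrist force passes 120 N, or if a joint passes its speed limit or range.

### The arm

A 6-joint arm with a two-finger parallel gripper is mounted at the origin on the work surface. World frame = base frame: x ahead of the robot, y to its left, z up, the work surface at z = 0. Lengths are in m, angles in rad, forces in N, time in s.
With the tool pointing down it reaches from about 0.35 to 0.95 m from the base axis. Payload 17.4 kg.
Tool frame: the origin (TCP) lies between the finger pads; the fingertips stand 14 mm ahead of it and the grasp point (between the pads) lies 5 mm behind it; z points along the fingers, y is the line along which they close (so a half turn about z gives the same grasp; the last joint's range is limited). The gripper opens to 93 mm and grips with 3 to 60 N. Pads are 15 mm wide; open, the fingers measure 128 mm over their backs; the gripper's body (75 mm by 188 mm) begins 65 mm behind the grasp point.
Start: joints at [1.233, 0.116, 1.442, -0, 1.584, -0.038], TCP at [0.199, 0.645, 0.201] pointing down, gripper open.
Joint ranges: [-2.83, 2.83], [-0.83, 2.19], [0.07, 2.5], [-1.14, 4.28], [0.01, 3], [-2.97, 2.97]. Speed limits (rad/s): [1.89, 1.89, 2.22, 3.14, 3.14, 3.14].

### API

Orientations are given as a unit quaternion [x, y, z, w].
In Python, from bench import * gives the robot as it stands.
- The arm moves only by the tool servo_tool, never from a script. Its argument "deltas" is one flat list of numbers, 5 for each row, row after row: the shift along the world's x, y, z in cm, then the turn about the world's z in degrees, then the finger opening in cm, from 0 to 9.3. A call has exactly 8 rows; each row shifts and turns the commanded pose from where the row before left it; what a row does not reach is not made up. A row lasts 1/8 s, in which the tool goes at most 62.5 mm and 10.7 degrees, less where a joint would pass 70% of its speed; a pose out of reach is approached as far as the arm can. A call is refused whole if a number of a shift passes 6.25 or a number of a turn 10.7, either way. A call with a gripper value outside its range is refused whole. The fingers move at their own pace and stop on an object; "force" is the grip in N (left out, the last holds). Time passes only in rows, so rows that do not move let the fingers close, or fill a call up. It gives the time, the measured TCP pose, the force, the opening and the grip force at its end, in the units of the state.
- get_obs(): the state, without advancing time (a new reading comes with each control period).
- capture(name): name is "scene" or "top"; returns the picture (480x640x3 uint8, blue, green, red); there is no depth.
- camera_params(name): a dict with "fx", "fy", "cx", "cy" (pixels), "eye" and "rotation" of the camera in the world. Camera axes: x right, y down, z forward; pixel columns grow to the right and rows downward; lengths in m; the calibration is good to about 2 mm. A picture is of the moment at which its call begins. camera_params takes no time and is no camera call.
- job_done(): hands the job in; it is judged then, once.
The state is a dict: "time_s": time; "joint_pos": joint angles; "dq": joint speeds; "effort": joint torques, N m; "tool_pos": TCP position; "tcp_rot": TCP orientation; "ft_force": force on the tool from outside, world axes, zero at the start; "wrist_torque": the same for the moment, N m; "gripper_width": finger opening in m; "grip_force": force on a finger pad.
Only numpy, scipy, OpenCV 4.12 (cv2) and the standard library are available. Lean on these libraries where they do the work, as an engineer would, in place of code of your own. Each camera call takes 0.05 s, during which the arm holds its last target. There are 200 camera calls.

## Working session

There is one attempt and no reset: what is moved stays moved. The work goes in short steps, Python scripts to look and compute and a tool call to move; the robot and the scene stay as the last step left them, time stands still between calls to the robot, and variables do not carry over. Pictures are saved under pics/ and viewed, at most 10 in all, crops included, and the job is handed in when it is done.

Besides the shell and the picture viewer there is one more tool, called after ">>>" by a JSON object that holds its "method" and its "body". servo_tool: Moves the arm, as the interface text tells. Its arguments: {"type":"object","properties":{"deltas":{"type":"array","items":{"type":"number"}},"force":{"type":"number"}},"required":["deltas"]}

```bash
mkdir -p pics; cat > h.py <<'E'
from bench import *
import numpy as np, cv2
def ray(cam,u,v,z):
    p=camera_params(cam);R=np.array(p["rotation"]).reshape(3,3);e=np.array(p["eye"])
    d=R@np.array([(u-p["cx"])/p["fx"],(v-p["cy"])/p["fy"],1]);return e+d*(z-e[2])/d[2]
def proj(cam,P):
    p=camera_params(cam);R=np.array(p["rotation"]).reshape(3,3);c=R.T@(np.array(P)-np.array(p["eye"]))
    return p["fx"]*c[0]/c[2]+p["cx"],p["fy"]*c[1]/c[2]+p["cy"]
E
python3 - <<'E'
from h import *
for n in("scene","top"):
    cv2.imwrite(f"pics/{n}0.png",capture(n));p=camera_params(n);print(n,p)
o=get_obs();print(o["tool_pos"],o["tcp_rot"],o["time_s"])
E
```

```text
scene {'fx': 437.29600899349396, 'fy': 437.29600899349396, 'cx': 320.4682560301645, 'cy': 241.24072740438962, 'eye': array([1.12349703, 0.22689262, 0.47582759]), 'rotation': array([ 0.52797028,  0.71186117, -0.3756969 , -0.2708374 ])}
top {'fx': 462.2624701264345, 'fy': 462.2624701264345, 'cx': 317.38554195609635, 'cy': 232.3818284928053, 'eye': array([0.50806092, 0.03045956, 0.93813182]), 'rotation': array([-0.69856198,  0.71384347, -0.03308139,  0.03666454])}
[0.19931596 0.64470855 0.20012357] [ 1.49368596e-01  9.88781467e-01 -4.72845443e-04 -9.99176072e-05] 0.1
```

View pics/top0.png

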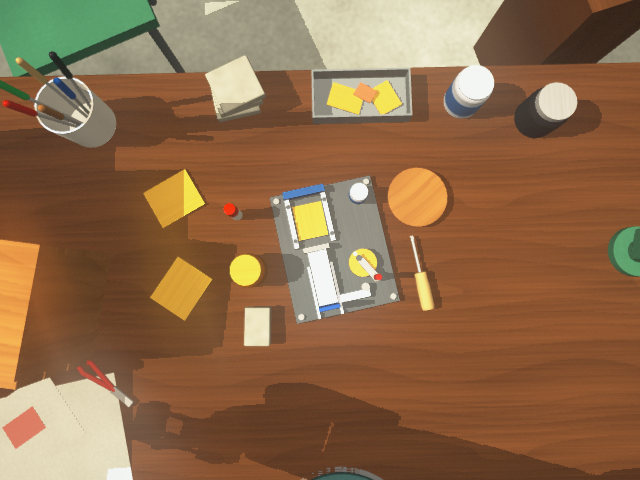

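View pics/scene0.png

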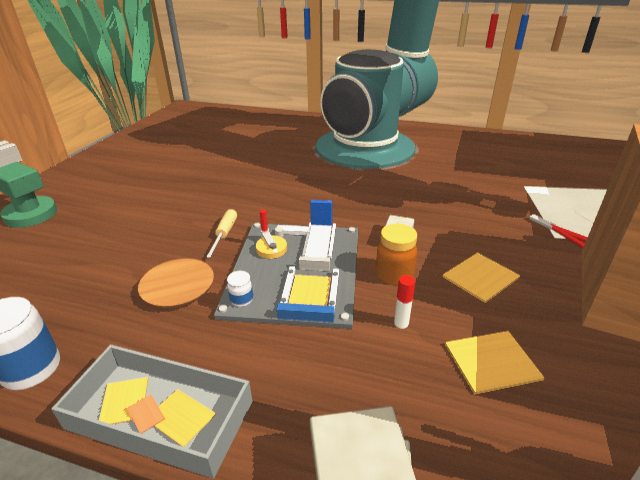

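```bash
sed -i 's/R=np.array(p\["rotation"\]).reshape(3,3)/R=Rotation.from_quat(p["rotation"]).as_matrix()/; 2a from scipy.spatial.transform import Rotation' h.py; sed -i '1i from scipy.spatial.transform import Rotation' h.py
python3 - <<'E'
from h import *
t=cv2.imread("pics/top0.png");cv2.imwrite("pics/topc.png",cv2.resize(t[170:330,262:412],None,fx=3.7,fy=3.7,interpolation=cv2.INTER_CUBIC))
s=cv2.imread("pics/scene0.png");cv2.imwrite("pics/scc.png",cv2.resize(s[190:335,205:375],None,fx=4,fy=4,interpolation=cv2.INTER_CUBIC))
print(ray("top",335,250,0))
E
```

```text
[ 0.564242   -0.00077836  0.        ]
```

View pics/topc.png

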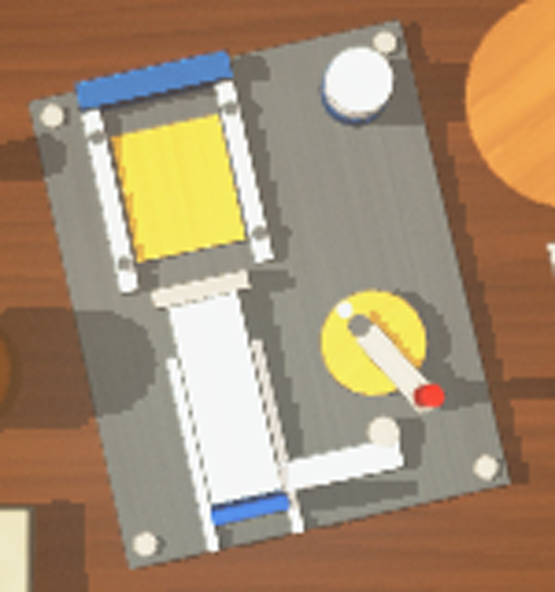

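View pics/scc.png

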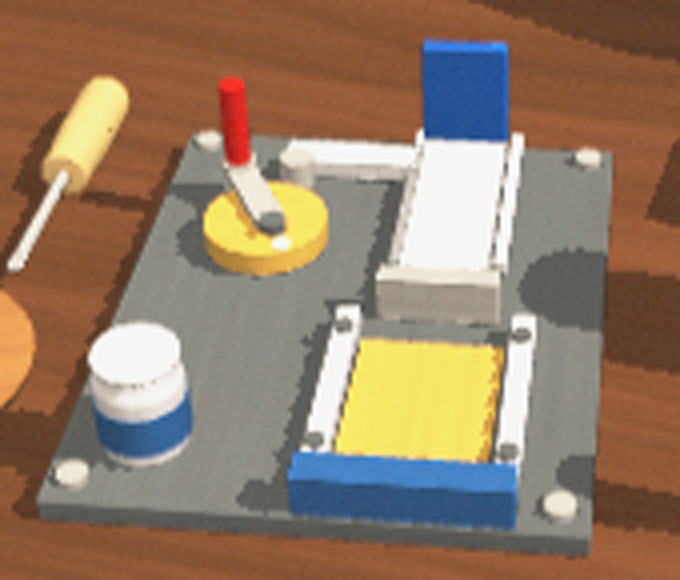

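The top crop shows the plate corners at (32,100), (402,20), (508,485) and (132,570). The pivot is at (360,325), the pin top at (430,396), the roller at (383,430) and the push plate top edge from (212,515) to (288,500). The blank lies between the strips. Next I fit the jig pose.

```bash
cat >> h.py <<'E'
def fit(W,J):
    W=np.array(W)[:,:2];J=np.array(J);w=W-W.mean(0);j=J-J.mean(0)
    th=np.arctan2((j[:,0]*w[:,1]-j[:,1]*w[:,0]).sum(),(j*w).sum());R=np.array([[np.cos(th),-np.sin(th)],[np.sin(th),np.cos(th)]])
    t=W.mean(0)-R@J.mean(0);return th,R,t,np.linalg.norm(W-(J@R.T+t),axis=1)
c=lambda u,v:(u/3.7+262,v/3.7+170)
E
python3 - <<'E'
from h import *
C=[(32,100),(402,20),(508,485),(132,570)]
J=[(.13,.105),(.13,-.105),(-.13,-.105),(-.13,.105)]
th,R,t,res=fit([ray("top",*c(*p),.012) for p in C],J);print(np.degrees(th),t,res)
inv=lambda P:R.T@(P[:2]-t)
for n,u,v,z in [("pivot",360,325,.036),("pin",430,394,.075),("roller",383,428,.028),("plateL",212,515,.08),("plateR",288,500,.08),("dot",346,310,.032),("tin",358,75,.045)]+[("blank",)+x+(.016,) for x in [(110,138),(212,115),(247,240),(138,263)]]:
    P=ray("top",*c(u,v),z);print(n,P.round(4),inv(P).round(4))
for n,x,y,z in [("pinTop",0,0,0)]:pass
for n,u,v,z in [("pin",232,84,.075),("plateL",424,42,.08),("plateR",507,45,.08)]:
    P=ray("scene",u/4+205,v/4+190,z);print("scene",n,P.round(4),inv(P).round(4))
E
```

```text
11.081914116531195 [0.56653738 0.00062172] [0.0011621  0.00073111 0.00221155 0.00169779]
pivot [ 0.5458 -0.0465  0.036 ] [-0.0294 -0.0423]
pin [ 0.5088 -0.0773  0.075 ] [-0.0717 -0.0653]
roller [ 0.4915 -0.0577  0.028 ] [-0.0849 -0.0428]
plateL [0.4514 0.0334 0.08  ] [-0.1067  0.0543]
plateR [ 0.4579 -0.0045  0.08  ] [-0.1076  0.0159]
dot [ 0.554  -0.0397  0.032 ] [-0.02   -0.0372]
tin [ 0.6776 -0.0487  0.045 ] [ 0.0995 -0.0698]
blank [0.6513 0.0848 0.016 ] [0.0994 0.0663]
blank [0.6628 0.029  0.016 ] [0.0999 0.0093]
blank [0.5939 0.0115 0.016 ] [0.0289 0.0054]
blank [0.5827 0.0707 0.016 ] [0.0293 0.0657]
scene pin [ 0.5127 -0.0745  0.075 ] [-0.0672 -0.0633]
scene plateL [ 0.4612 -0.0009  0.08  ] [-0.1036  0.0187]
scene plateR [0.4534 0.0363 0.08  ] [-0.1042  0.0568]
```

>>> {"method": "servo_tool", "body": {"deltas": [1.92,-4.52,0,-7.75,4,1.92,-4.52,0,-7.75,4,1.92,-4.52,0,-7.75,4,1.92,-4.52,0,-7.75,4,1.92,-4.52,0,-7.75,4,1.92,-4.52,0,-7.75,4,1.92,-4.52,0,-7.75,4,1.92,-4.52,0,-7.75,4], "force": 10}}

```text
time_s: 1.1
tool_pos: [0.3532, 0.2818, 0.2006]
tcp_rot: [0.639, 0.769, -0.0, 0.0]
ft_force: [-0.2, 0.6, 1.1]
gripper_width: 0.0401
grip_force: 0.0
```

>>> {"method": "servo_tool", "body": {"deltas": [1.93,-4.52,0,-7.75,4,1.93,-4.52,0,-7.75,4,1.93,-4.52,0,-7.75,4,1.93,-4.52,0,-7.75,4,1.93,-4.52,0,-7.75,4,1.93,-4.52,0,-7.75,4,1.93,-4.52,0,-7.75,4,1.93,-4.52,0,-7.75,4]}}

```text
time_s: 2.1
tool_pos: [0.5076, -0.08, 0.2006]
tcp_rot: [0.944, 0.33, -0.0, -0.0]
ft_force: [0.9, 0.5, -0.2]
gripper_width: 0.0401
grip_force: 0.0
```

>>> {"method": "servo_tool", "body": {"deltas": [0,0.2,-2.4,0,4,0,0,-2.4,0,4,0,0,-2.4,0,4,0,0,-2.4,0,4,0,0,-2.4,0,4,0,0,-2.3,0,4,0,0,0,0,4,0,0,0,0,4]}}

```text
time_s: 3.1
tool_pos: [0.5077, -0.0764, 0.0587]
tcp_rot: [0.943, 0.332, 0.0, 0.0]
ft_force: [0.9, -0.5, 0.5]
gripper_width: 0.04
grip_force: 0.0
```

```bash
python3 - <<'E'
from h import *
s=capture("scene");cv2.imwrite("pics/s1.png",cv2.resize(s[150:335,180:380],None,fx=3,fy=3,interpolation=cv2.INTER_CUBIC))
E
```

```text
(no output)
```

View pics/s1.png

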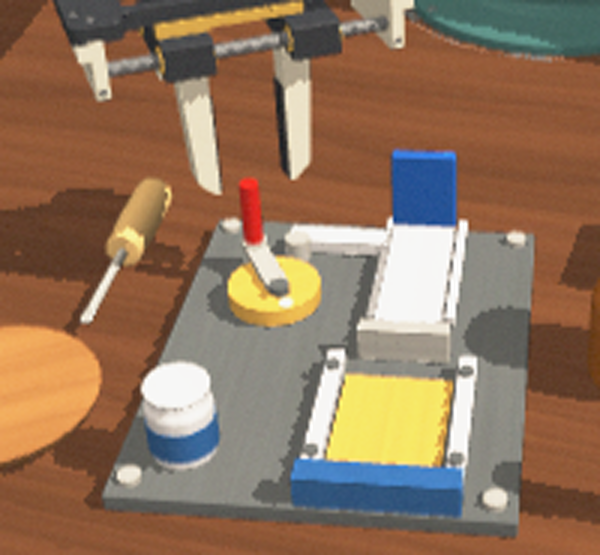

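The picture shows the fingertips at about (220,190) and (290,178), behind the pin at (250,210). That doesn't match the reported pose, so I check by projection.

```bash
python3 - <<'E'
from h import *
o=get_obs();T=o["tool_pos"];print(T,o["tcp_rot"])
for z in(.075,.0447):
    u,v=proj("scene",[T[0],T[1],z]);print(z,(u-180)*3,(v-150)*3)
u,v=proj("scene",[.5075,-.078,.075]);print((u-180)*3,(v-150)*3)
# tip midpoint in crop -> ray at tip height
for z in(.045,.06,.1,.15): print(z,ray("scene",255/3+180,185/3+150,z), ray("top",*proj("top",ray("scene",255/3+180,185/3+150,z)),z)[:2])
t=capture("top");cv2.imwrite("pics/t1.png",cv2.resize(t[170:330,250:425],None,fx=3.7,fy=3.7,interpolation=cv2.INTER_CUBIC))
E
```

```text
[ 0.50784899 -0.07639072  0.05888787] [9.43158927e-01 3.32341435e-01 5.60391888e-04 3.09803703e-04]
0.075 249.262257941796 178.51679216019815
0.0447 253.51995069360993 221.1878655161574
247.01832412730363 177.84933813787504
0.045 [ 0.46824133 -0.09232211  0.045     ] [ 0.46824133 -0.09232211]
0.06 [ 0.49105518 -0.08120811  0.06      ] [ 0.49105518 -0.08120811]
0.1 [ 0.55189211 -0.05157075  0.1       ] [ 0.55189211 -0.05157075]
0.15 [ 0.62793827 -0.01452406  0.15      ] [ 0.62793827 -0.01452406]
```

View pics/t1.png

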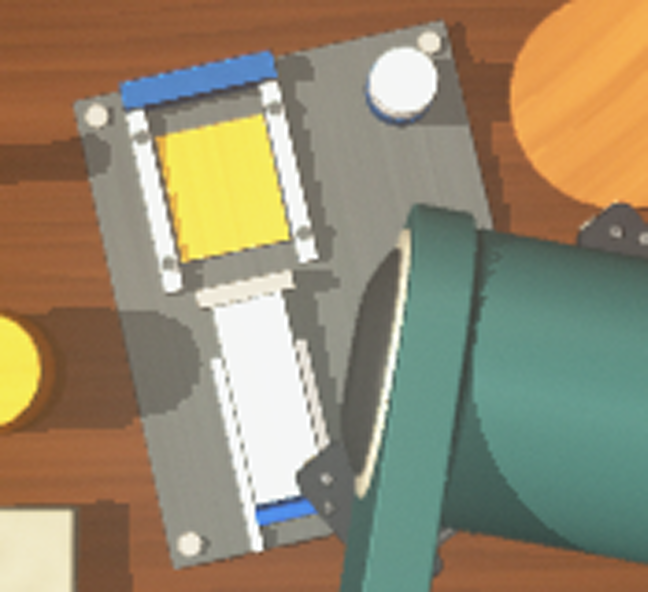

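```bash
python3 - <<'E'
from h import *
from scipy.optimize import least_squares
o=get_obs();T=o["tool_pos"];y=Rotation.from_quat(o["tcp_rot"]).apply([0,1,0]);x=Rotation.from_quat(o["tcp_rot"]).apply([1,0,0])
f=lambda P:tuple(((np.array(proj("scene",P))-[180,150])*3).round())
for s in(1,-1):
  for d in (.02,.0375): print(s,d,[f(T+s*d*y+e*.0075*x+[0,0,-.014]) for e in(1,-1)],[f(T+s*d*y+e*.0075*x+[0,0,.05]) for e in(1,-1)])
g=lambda P:tuple(((np.array(proj("top",P))-[250,170])*3.7).round())
for s in(1,-1):
  for z in(.065,.1): print("body",s,z,g(T+s*.094*y+[0,0,z]))
E
```

```text
1 0.02 [(np.float64(225.0), np.float64(234.0)), (np.float64(219.0), np.float64(222.0))] [(np.float64(214.0), np.float64(141.0)), (np.float64(208.0), np.float64(129.0))]
1 0.0375 [(np.float64(196.0), np.float64(240.0)), (np.float64(190.0), np.float64(228.0))] [(np.float64(184.0), np.float64(146.0)), (np.float64(178.0), np.float64(135.0))]
-1 0.02 [(np.float64(288.0), np.float64(220.0)), (np.float64(281.0), np.float64(208.0))] [(np.float64(281.0), np.float64(128.0)), (np.float64(274.0), np.float64(117.0))]
-1 0.0375 [(np.float64(316.0), np.float64(214.0)), (np.float64(308.0), np.float64(203.0))] [(np.float64(309.0), np.float64(122.0)), (np.float64(302.0), np.float64(111.0))]
body 1 0.065 (np.float64(635.0), np.float64(268.0))
body 1 0.1 (np.float64(652.0), np.float64(262.0))
body -1 0.065 (np.float64(334.0), np.float64(525.0))
body -1 0.1 (np.float64(337.0), np.float64(530.0))
```

>>> {"method": "servo_tool", "body": {"deltas": [0,0,0,0,1,0,0,0,0,1,0,0,0,0,1,0,0,0,0,1,0,0,0,0,1,0,0,0,0,1,0,0,0,0,1,0,0,0,0,1], "force": 5}}

```text
time_s: 4.2
tool_pos: [0.5074, -0.0763, 0.0577]
tcp_rot: [0.943, 0.332, -0.0, -0.0]
ft_force: [0.2, 0.3, -0.5]
gripper_width: 0.0102
grip_force: 0.0
```

```bash
python3 - <<'E'
from h import *
s=capture("scene");cv2.imwrite("pics/s2.png",cv2.resize(s[90:290,190:340],None,fx=3,fy=3,interpolation=cv2.INTER_CUBIC))
E
```

```text
(no output)
```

View pics/s2.png

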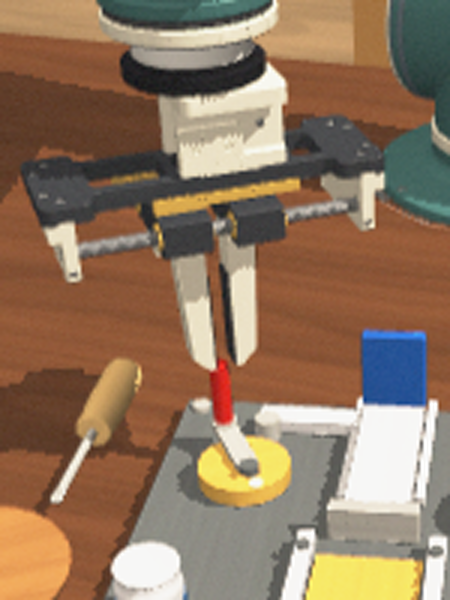

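The tips sit at about (210,368) and (240,362), level with the pin top at (221,362), and nothing was gripped. I triangulate the gripper body centre from both views.

```bash
python3 - <<'E'
from h import *
o=get_obs();print(o["tool_pos"],o["joint_pos"])
a0,a1=ray("top",377,266.8,0),ray("top",377,266.8,.3)
def tri(a,b):
    a0,a1=ray("top",*a,0),ray("top",*a,.3);b0,b1=ray("scene",*b,0),ray("scene",*b,.3)
    A=np.c_[a1-a0,b0-b1];s=np.linalg.lstsq(A,b0-a0,rcond=None)[0];P=a0+s[0]*(a1-a0);Q=b0+s[1]*(b1-b0);return P.round(4),Q.round(4)
print("mid",tri((377,266.8),(257.3,146.7)))
# ends: top crop (325,485),(615,232); scene crop3 (370,150),(35,190)
print("L",tri((325/3.7+250,485/3.7+170),(370/3+190,150/3+90)))
print("R",tri((615/3.7+250,232/3.7+170),(35/3+190,190/3+90)))
for z in(.045,.06,.075,.09):print(z,proj("scene",[.5074,-.0763,z]))
print("pin top",tri(c(430,394),(232/4+205,84/4+190)))
E
```

```text
[ 0.507366   -0.07629961  0.0577432 ] [-1.98991981e-01 -1.65674066e-01  1.95340775e+00  9.06541959e-06
  1.35383136e+00  6.94211164e-01]
mid (array([ 0.524 , -0.06  ,  0.2024]), array([ 0.5267, -0.0663,  0.2033]))
L (array([0.4714, 0.0034, 0.2006]), array([0.4696, 0.0089, 0.2005]))
R (array([ 0.5767, -0.1239,  0.2046]), array([ 0.5819, -0.1336,  0.2071]))
0.045 (np.float64(264.6352447264297), np.float64(223.4726323489748))
0.06 (np.float64(263.94190181686594), np.float64(216.50721968207057))
0.075 (np.float64(263.2334543891865), np.float64(209.39006506993394))
0.09 (np.float64(262.50940342856666), np.float64(202.11615534500646))
pin top (array([ 0.5088, -0.0776,  0.0723]), array([ 0.5084, -0.0766,  0.0721]))
```

>>> {"method": "servo_tool", "body": {"deltas": [0,0,0,0,4,0,0,0,0,4,0,0,0,0,4,0,0,-0.4,0,4,0,0,-0.4,0,4,0,0,-0.2,0,4,0,0,0,0,4,0,0,0,0,4]}}

```text
time_s: 5.25
tool_pos: [0.5074, -0.0763, 0.0478]
tcp_rot: [0.943, 0.332, 0.0, 0.0]
ft_force: [-0.3, -0.0, -0.5]
gripper_width: 0.0401
grip_force: 0.0
```

>>> {"method": "servo_tool", "body": {"deltas": [0,0,0,0,1,0,0,0,0,1,0,0,0,0,1,0,0,0,0,1,0,0,0,0,1,0,0,0,0,1,0,0,0,0,1,0,0,0,0,1]}}

```text
time_s: 6.25
tool_pos: [0.5073, -0.0765, 0.0479]
tcp_rot: [0.943, 0.332, -0.0, 0.0]
ft_force: [0.1, -5.1, 0.4]
gripper_width: 0.0119
grip_force: 5.0
```

>>> {"method": "servo_tool", "body": {"deltas": [0,0,0,0,2.5,0,0,0,0,2.5,0,0,-0.4,0,2.5,0,0,-0.4,0,2.5,0,0,0,0,1,0,0,0,0,1,0,0,0,0,1,0,0,0,0,1], "force": 8}}

```text
time_s: 7.25
tool_pos: [0.5074, -0.0764, 0.0397]
tcp_rot: [0.943, 0.332, 0.0, 0.0]
ft_force: [1.4, -1.7, -2.4]
gripper_width: 0.0117
grip_force: 8.0
```

```bash
python3 - <<'E'
from h import *
o=get_obs();T=o["tool_pos"];pv=np.array([.5454,-.0472]);d=T[:2]-pv;a=np.degrees(np.arctan2(d[1],d[0]))%360
print(T,np.hypot(*d),a,o["joint_pos"],o["ft_force"])
A=np.radians(np.linspace(a,371.1,25));p=pv+.0495*np.c_[np.cos(A),np.sin(A)];q=np.vstack([T[:2],p[1:]])
dd=np.diff(q,axis=0)*100;print(np.degrees(A[1]-A[0]))
for r in dd.round(2):print(*r)
E
```

```text
[ 0.50741831 -0.07636576  0.03972279] 0.04788789359120814 217.52030528696932 [-1.99056581e-01 -1.49561344e-01  1.97010673e+00 -5.98366974e-05
  1.32085719e+00  6.94206876e-01] [ 1.43495207 -1.65816705 -2.38704347]
6.399153946376278
0.23 -0.52
0.4 -0.38
0.44 -0.33
0.48 -0.28
0.51 -0.22
0.53 -0.16
0.54 -0.1
0.55 -0.04
0.55 0.02
0.55 0.08
0.53 0.14
0.52 0.2
0.49 0.26
0.46 0.31
0.42 0.36
0.38 0.4
0.33 0.44
0.28 0.48
0.23 0.5
0.17 0.53
0.11 0.54
0.05 0.55
-0.01 0.55
-0.08 0.55
```

>>> {"method": "servo_tool", "body": {"deltas": [0.23,-0.52,0,6.4,1,0.4,-0.38,0,6.4,1,0.44,-0.33,0,6.4,1,0.48,-0.28,0,6.4,1,0.51,-0.22,0,6.4,1,0.53,-0.16,0,6.4,1,0.54,-0.1,0,6.4,1,0.55,-0.04,0,6.4,1]}}

```text
time_s: 8.25
tool_pos: [0.5438, -0.0968, 0.0397]
tcp_rot: [0.706, 0.709, -0.001, -0.0]
ft_force: [-3.5, -2.6, 0.1]
gripper_width: 0.0113
grip_force: 8.0
```

>>> {"method": "servo_tool", "body": {"deltas": [0.55,0.02,0,6.4,1,0.55,0.08,0,6.4,1,0.53,0.14,0,6.4,1,0.52,0.2,0,6.4,1,0.49,0.26,0,6.4,1,0.46,0.31,0,6.4,1,0.42,0.36,0,6.4,1,0.38,0.4,0,6.4,1]}}

```text
time_s: 9.25
tool_pos: [0.5839, -0.0804, 0.0401]
tcp_rot: [0.33, 0.944, -0.001, 0.001]
ft_force: [5.5, -14.0, -3.1]
gripper_width: 0.0117
grip_force: 8.0
```

>>> {"method": "servo_tool", "body": {"deltas": [0.33,0.44,0,6.4,1,0.28,0.48,0,6.4,1,0.23,0.5,0,6.4,1,0.17,0.53,0,6.4,1,0.11,0.54,0,6.4,1,0.05,0.55,0,6.4,1,-0.01,0.55,0,6.4,1,-0.08,0.55,0,6.4,1]}}

```text
time_s: 10.25
tool_pos: [0.5956, -0.0378, 0.0405]
tcp_rot: [-0.11, 0.994, -0.001, 0.002]
ft_force: [11.5, -3.5, -2.8]
gripper_width: 0.0118
grip_force: 8.0
```

>>> {"method": "servo_tool", "body": {"deltas": [0,0,0,0,1,0,0,0,0,1,0,0,0,0,1,0,0,0,0,1,0,0,0,0,1,0,0,0,0,1,0,0,0,0,1,0,0,0,0,1]}}

```text
time_s: 11.25
tool_pos: [0.5953, -0.0373, 0.0405]
tcp_rot: [-0.108, 0.994, -0.0, 0.002]
ft_force: [10.4, 1.1, -1.6]
gripper_width: 0.0117
grip_force: 8.0
```

>>> {"method": "servo_tool", "body": {"deltas": [0,0,0,0,3.5,0,0,0,0,3.5,0,0,0,0,3.5,0,0,3,0,3.5,0,0,4,0,3.5,0,0,4,0,3.5,-3,0.6,0,0,1,-4,0.9,0,0,0]}}

```text
time_s: 12.25
tool_pos: [0.5234, -0.0225, 0.1499]
tcp_rot: [-0.108, 0.994, -0.0, 0.0]
ft_force: [0.4, -0.3, 0.4]
gripper_width: 0.0195
grip_force: 0.0
```

>>> {"method": "servo_tool", "body": {"deltas": [-4,0.9,0,-1.3,0,-4,0.9,0,0,0,-4.2,0.8,0,0,0,0,0,0,0,0,0,0,0,0,0,0,0,0,0,0,0,0,0,0,0,0,0,0,0,0]}}

```text
time_s: 13.25
tool_pos: [0.4022, 0.0034, 0.1495]
tcp_rot: [-0.097, 0.995, 0.0, -0.0]
ft_force: [-0.8, 0.3, 0.6]
gripper_width: 0.0004
grip_force: 0.0
```

```bash
python3 - <<'E'
from h import *
t=capture("top");s=capture("scene")
a=cv2.resize(t[170:330,262:412],None,fx=3.7,fy=3.7,interpolation=cv2.INTER_CUBIC)
cv2.imwrite("pics/c2.png",a);cv2.imwrite("pics/sc2.png",s)
E
```

```text
(no output)
```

View pics/c2.png

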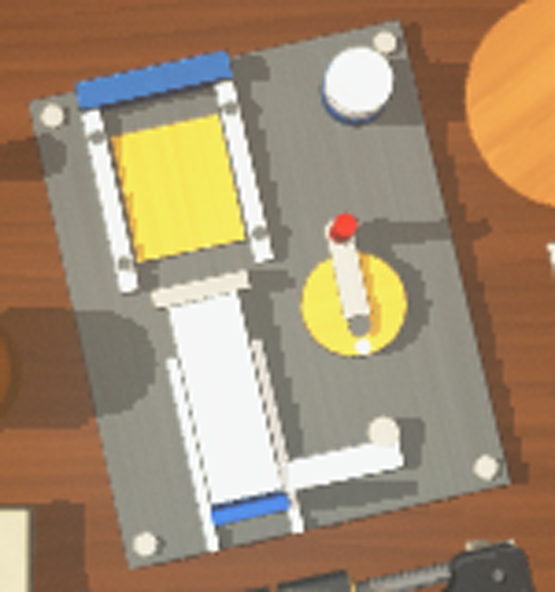

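>>> {"method": "servo_tool", "body": {"deltas": [0,0.1,-3,0,0,0,0,-3,0,0,0,0,-3,0,0,0,0,-2.2,0,0,0.88,0.17,0,0,0,0.88,0.17,0,0,0,0.88,0.17,0,0,0,0.5,0.1,0,0,0]}}

```text
time_s: 14.35
tool_pos: [0.4343, 0.0107, 0.0383]
tcp_rot: [-0.097, 0.995, -0.0, 0.0]
ft_force: [0.6, -0.3, 0.9]
gripper_width: 0.0007
grip_force: 0.0
```

>>> {"method": "servo_tool", "body": {"deltas": [0.29,0.06,0,0,0,0.29,0.06,0,0,0,0.29,0.06,0,0,0,0.29,0.06,0,0,0,0.29,0.06,0,0,0,0.29,0.06,0,0,0,0.29,0.05,0,0,0,0.29,0.05,0,0,0]}}

```text
time_s: 15.35
tool_pos: [0.4567, 0.0153, 0.0378]
tcp_rot: [-0.097, 0.995, 0.0, -0.0]
ft_force: [-3.5, 1.0, 1.6]
gripper_width: 0.0007
grip_force: 1.4
```

>>> {"method": "servo_tool", "body": {"deltas": [0.25,0.05,0,0,0,0.25,0.05,0,0,0,0.25,0.05,0,0,0,0.25,0.05,0,0,0,0.25,0.05,0,0,0,0.25,0.05,0,0,0,0.2,0.04,0,0,0,0.2,0.04,0,0,0]}}

```text
time_s: 16.35
tool_pos: [0.4737, 0.0187, 0.0377]
tcp_rot: [-0.097, 0.995, -0.0, -0.003]
ft_force: [-37.4, -5.4, 23.6]
gripper_width: 0.0004
grip_force: 18.8
```

>>> {"method": "servo_tool", "body": {"deltas": [0.1,0.02,0,0,0,0.1,0.02,0,0,0,0.1,0.02,0,0,0,0.1,0.02,0,0,0,0.1,0.02,0,0,0,0.1,0.02,0,0,0,0,0,0,0,0,0,0,0,0,0]}}

```text
time_s: 17.35
tool_pos: [0.4736, 0.0187, 0.0376]
tcp_rot: [-0.097, 0.995, -0.001, -0.01]
ft_force: [-93.7, -14.7, 58.6]
gripper_width: 0.0006
grip_force: 48.0
```

>>> {"method": "servo_tool", "body": {"deltas": [-0.5,-0.1,0,0,0,-0.5,-0.1,0,0,0,-1,-0.2,0,0,0,-1.5,-0.3,0,0,0,-2,-0.4,0,0,0,-1,-0.2,4,0,0,0,0,4,0,0,0,0,3,0,0]}}

```text
time_s: 18.35
tool_pos: [0.4166, 0.007, 0.1496]
tcp_rot: [-0.097, 0.995, -0.0, 0.001]
ft_force: [-1.0, 0.3, 0.1]
gripper_width: 0.0008
grip_force: 0.0
```

```bash
python3 - <<'E'
from h import *
print(get_obs()["tool_pos"],get_obs()["ft_force"])
t=capture("top")
cv2.imwrite("pics/c3.png",cv2.resize(t[170:330,262:412],None,fx=3.7,fy=3.7,interpolation=cv2.INTER_CUBIC))
E
```

```text
[0.41656975 0.00702767 0.14960864] [-1.03542916  0.3383553   0.11374875]
```

View pics/c3.png

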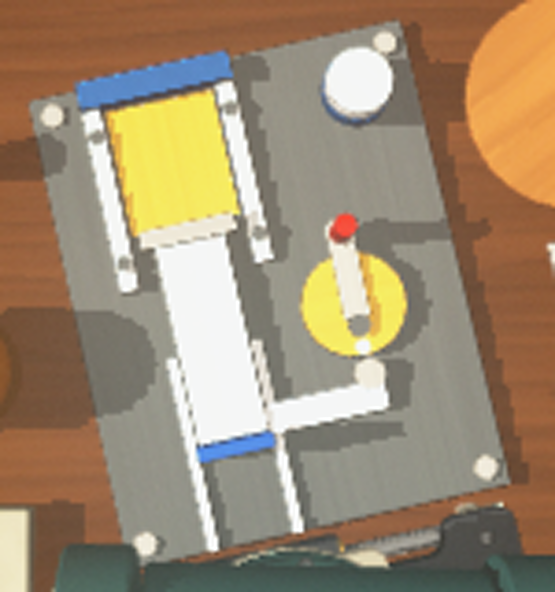

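```bash
python3 - <<'E'
from h import *
print(job_done())
E
```

```text
the job is handed in; nothing more can be done
None
```

I turned the cam until its low point faced the roller (within about 2° by the camera), then pushed the slide to its stop. The last top view shows the blank seated against the fence and nothing else on the jig moved. The push briefly read over 100 N at the wrist (limit 120 N) before I backed off. The job was handed in at about 18 s with the arm clear.

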